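# Tap a seat post stub central in its cradle and pin it

## Robot

A 6-joint arm with a two-finger parallel gripper is mounted at the origin on the work surface. World frame = base frame: x ahead of the robot, y to its left, z up, the work surface at z = 0. Lengths are in m, angles in rad, forces in N, time in s.
With the tool pointing down it reaches from about 0.35 to 0.775 m from the base axis. Payload 5.5 kg.
Tool frame: the origin (TCP) lies between the finger pads; the fingertips stand 17 mm ahead of it and the grasp point (between the pads) lies 2 mm behind it (env.finger_overhang is the distance from the TCP to the fingertips, in m); z points along the fingers, y is the direction in which the jaws open and shut (so a half turn about z gives the same grasp; the last joint's range is limited). The gripper opens to 85 mm and grips with 20 to 120 N. Pads are 22 mm wide; open, the fingers measure 114 mm over their backs; the gripper's body (76 mm by 85 mm) begins 54 mm behind the grasp point. The pads swing forward as they close: fully open they stand 13 mm farther back than shut.
Start: joints at [-1.245, 0.313, 0.046, 1.304, 0, 1.431], TCP at [0.258, -0.514, 0.248] pointing down, gripper open.
Joint ranges: [-2.76, 2.76], [-0.86, 1.69], [-1.03, 1.26], [-2.2, 2.34], [-1.47, 1.5], [-3.14, 3.14]. Speed limits (rad/s): [2.57, 2.57, 3.14, 3.14, 3.14, 3.14].

## Interface

Orientations are given as a unit quaternion [w, x, y, z].
In Python, from workcell import env gives the robot as it stands. The module is installed in compiled form; this text tells all that it offers.
- The arm moves only by the tool arm_command, never from a script. Its argument "moves" is a list of rows, each a list of 5 numbers: the closure, from 0 (fully open) to 1 (shut), then the shift along the tool's x, y, z in mm, then the turn about the tool's z in rad. In form: [[fingers, dx, dy, dz, turn], ...]. A call has 1 to 12 rows; each row is the pose to reach, as a shift and turn from the pose commanded when the call began, along the tool's axes at that moment; what a row does not reach only later rows make up. A row lasts 1/10 s, in which the tool goes at most 50 mm and 8.59 degrees, less where a joint would pass 70% of its speed; a pose out of reach is approached as far as the arm can. A call with a gripper value outside its range is refused whole. The fingers move at their own pace and stop on an object; "squeeze" is the grip in N (left out, the last holds). Time passes only in rows, so rows that repeat a pose let the fingers close. It gives the time, the measured TCP pose, the force and the opening at its end, in the units of the state.
- env.get_state(): the state, without advancing time (a new reading comes with each control period).
- env.read_camera(name): name is "scene" or "top" or "wrist"; returns (picture, depth): 480x640x3 uint8, blue, green, red; 480x640 float32, m along the optical axis (not along the pixel's ray), 0 where there is no reading.
- env.get_calibration(name): a dict with "fx", "fy", "cx", "cy" (pixels), "pose" (4x4, takes a point from camera to world coordinates). Camera axes: x right, y down, z forward; pixel columns grow to the right and rows downward; lengths in m; the calibration is good to about 2 mm. A picture is of the moment at which its call begins: read the wrist's pose just before it. get_calibration takes no time and is no camera call; for the wrist camera it gives the pose at the moment of the call.
- env.hand_in(): hands the job in, once; it reports no verdict.
The state is a dict: "clock": time; "joint_pos": joint angles; "qvel": joint speeds; "tau": joint torques, N m; "tcp_pos": TCP position; "orientation": TCP orientation; "wrist_force": force on the tool from outside, world axes, zero at the start; "ft_torque": the same for the moment, N m; "finger_gap": finger opening in m.
Only numpy, scipy, OpenCV 4.12 (cv2) and the standard library are available. Lean on these libraries where they do the work, as an engineer would, in place of code of your own. Each camera call takes 0.05 s, during which the arm holds its last target. There are 200 camera calls.

## Task

The seat post stub lies in the V-cradle pushed too far to the robot's left. With the fingers shut, gently tap its left end until its narrow waist has gone about five millimetres past the plunger, then gently tap it back from the right end until the waist is centred under the plunger. Then press the plunger gently fully home into the waist, let go, and leave everything else on the shelf alone.

Things in the scene. Friction and masses are not known exactly. Their poses are not given: they have to be found in the camera images.
- stub_mid (a point): Middle (on the axis, 42 mm above the shelf) of the loose silver stub: a round aluminium bar 160 mm long, 32 mm diameter, about 0.26 kg. Its y axis runs along the bar to the robot's left; flat ends 80 mm either way. Here it has a waist 12 mm wide along the bar, 9 mm deep. It slides at about 1 to 5 N and stops when the push stops; never push it with more than about 12 N.
- mark (a point): Where the middle of the stub belongs: a point of the fixed steel V-cradle, on the plunger's vertical axis, 42 mm above the shelf. Its y axis runs along the V to the robot's left, x across, z up.
- cradle: The fixed steel V-cradle; origin under its centre, on the shelf; y along the V. Base 100 mm wide (x), V and base 90 mm long (y), so both ends of the stub stick out beyond it; the V reaches up to 41 mm. A grey bridge on two posts crosses over the middle, 20 mm long in y, 90 mm wide in x, its top at 74 mm; it carries the plunger.
- plunger (a joint): Travel in m of the vertical locating plunger: 0 = up, as at the start; 0.0115 = home, at its hard stop. Needs about 3 N to move, stays where left. Pin 8 mm diameter, its last 2.5 mm tapered; on an uncentred stub it stops at about 0.004: lift off and tap the stub again. Do not press it on the stub with more than about 12 N, nor at its stop with more than about 20 N.
- plunger_top (a point): Centre of the flat top of the plunger's round knob (26 mm diameter, 12 mm thick), where to press; 99 mm above the shelf when up, 87.5 mm when home. It stands on the vertical line through the mark.
- headset_cup: Bystander, to be left alone: loose steel headset cup, 44 mm across, 28 mm tall; origin at the centre of its underside.
- reflector: Bystander, to be left alone: loose round white plastic reflector, 62 mm across, 13 mm tall; origin at the centre of its underside.
- brake_pad: Bystander, to be left alone: loose rubber brake pad, 55 mm long, 26 mm tall with its stud; origin at the centre of its underside.
- spanner: Bystander, to be left alone: loose spanner, 140 mm long, flat on the shelf; origin at the centre of its underside.
- battery_box: Bystander, to be left alone: loose black battery box with a rocker switch, 75 x 110 mm, 63 mm tall; origin at the centre of its underside.
- grease_tin: Bystander, to be left alone: loose steel tin, 70 mm across, 75 mm tall; origin at the centre of its underside.
- bolt_block: Bystander, to be left alone: loose brass cylinder, 40 mm across, 35 mm tall; origin at the centre of its underside.
There are look-alikes about, which are no part of the job. There is more than one size of the part that bears stub_mid; the job needs the largest.

How it is judged:
On the way, in this order (a step that is already met when the one before it is completed fails the run):
1. tapped from its left end, the stub's middle is more than 3 mm past the mark to the right (y of stub_mid in the frame of mark below -0.003 m and y of the grasp point in the frame of stub_mid above 0.05 m), for 0.1 s.
2. pushed on its right end, the stub's middle is back within 2.5 mm of the mark (y of stub_mid in the frame of mark between -0.0025 and 0.0025 m and contact force between the fingers and stub above 0.3 N and y of the grasp point in the frame of stub_mid below -0.05 m), for 0.04 s.
3. the plunger is pressed home (at least 9 mm down) in the waist (y of stub_mid in the frame of mark between -0.003 and 0.003 m and value of joint plunger above 0.009 m), for 0.2 s.
At the end, for the whole second after the job is handed in: The stub rests in the V within 3 mm of central along it, with the plunger at least 9 mm down in its waist (fully home is 11.5 mm), and nothing touched (all of step 3 and z of stub_mid in the frame of mark below 0.003 m and angle between the y axis of stub_mid and the y axis of mark, either way round below 0.05 rad and linear speed of stub below 0.01 m/s).
It fails at once if the fingers push the stub with more than 15 N (contact force between the fingers and stub above 15 N).
It fails at once if the plunger presses on the stub with more than 15 N (contact force between plunger and stub above 15 N).
It fails at once if the plunger is pressed with more than 25 N (contact force between the fingers and plunger above 25 N).
It fails at once if the stub is lifted or knocked out of the V (z of stub_mid in the frame of mark above 0.012 m or angle between the y axis of stub_mid and the y axis of mark, either way round above 0.15 rad).
It fails at once if a bystander is moved by more than 15 mm (distance of any of headset_cup, reflector, brake_pad, spanner, battery_box, grease_tin, bolt_block from where it was at the start of the episode above 0.015 m).
It also fails if it takes over 51 s, if anything falls off the work surface, if the arm or the gripper's body presses on something with over 40 N, if the wrist force passes 120 N, or if a joint passes its speed limit or range.

## Working session

There is one attempt and no reset: what is moved stays moved. The work goes in short steps, Python scripts to look and compute and a tool call to move; the robot and the scene stay as the last step left them, time stands still between calls to the robot, and variables do not carry over. Pictures are saved under pics/ and viewed, about 8 in all and at most 12, crops included, and the job is handed in when it is done.

Besides the shell and the picture viewer there is one more tool, called after ">>>" as name(argument=value, ...), one argument or row to a line, values as JSON. arm_command: Moves the arm, as the interface text tells. Its arguments: {"type":"object","properties":{"moves":{"type":"array","items":{"type":"array","items":{"type":"number"}}},"squeeze":{"type":"number"}},"required":["moves"]}

```bash
mkdir -p pics; ls
python3 - <<'E'
from workcell import env
import cv2, numpy as np
np.set_printoptions(precision=4,suppress=True)
for n in ("scene","top"):
    p,d=env.read_camera(n); cv2.imwrite(f"pics/{n}0.png",p); np.save(f"{n}0.npy",d)
    c=env.get_calibration(n); print(n,c["fx"],c["fy"],c["cx"],c["cy"]);print(c["pose"])
s=env.get_state(); print(s, env.finger_overhang)
E
```

```text
pics
scene 440.4743533959184 440.4743533959184 317.0347484779128 236.87235282190437
[[ 0.8137  0.4761 -0.3333  0.8592]
 [ 0.5811 -0.656   0.4817 -0.4538]
 [ 0.0107 -0.5857 -0.8105  0.8053]
 [ 0.      0.      0.      1.    ]]
top 458.62921627589355 458.62921627589355 320.56502927778297 241.66923833226798
[[-0.0203 -0.9927  0.119   0.4358]
 [-0.9998  0.0194 -0.0086 -0.008 ]
 [ 0.0062 -0.1191 -0.9929  1.0493]
 [ 0.      0.      0.      1.    ]]
{'clock': 0.1, 'joint_pos': array([-1.2446,  0.3139,  0.0451,  1.3036,  0.    ,  1.4312]), 'qvel': array([-0.0002, -0.0013,  0.0016,  0.0016, -0.0009, -0.    ]), 'tau': array([  0.0034, -48.1726,  29.9243,   0.0127,  -0.    ,   0.    ]), 'tcp_pos': array([ 0.2581, -0.5133,  0.2475]), 'orientation': array([-0.0008,  0.973 ,  0.2308, -0.0001]), 'wrist_force': array([-0.9683,  1.0577,  0.5853]), 'ft_torque': array([ 0.0227, -0.0222, -0.0226]), 'finger_gap': 0.08534862577525668} 0.017
```

View pics/top0.png

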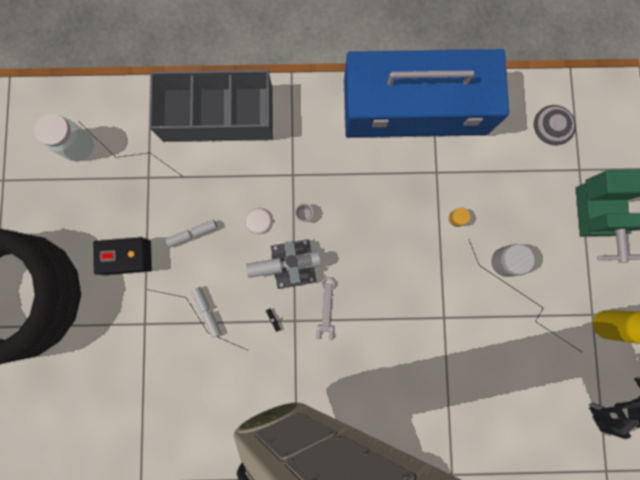

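View pics/scene0.png

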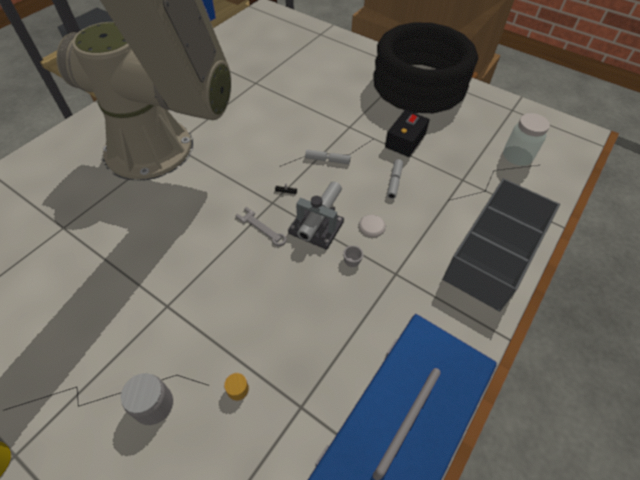

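The top view shows the candidates for the stub: the bar in the V-cradle (248,270)-(320,260), and loose bars at (192,233) and (207,312). I choose the one in the cradle under the plunger at about (292,263). The cup (305,213), reflector (258,220), brake pad (274,319) and spanner (327,305) stand around it.

```bash
cat > h.py <<'E'
from workcell import env
import cv2, numpy as np
np.set_printoptions(precision=4,suppress=True)
def ray(c,u,v,z):
    P=np.array(c["pose"]); r=P[:3,:3]@[(u-c["cx"])/c["fx"],(v-c["cy"])/c["fy"],1]
    return P[:3,3]+r*(z-P[2,3])/r[2]
def pix(c,X):
    P=np.array(c["pose"]); q=P[:3,:3].T@(np.array(X)-P[:3,3])
    return c["fx"]*q[0]/q[2]+c["cx"],c["fy"]*q[1]/q[2]+c["cy"]
E
python3 - <<'E'
from h import *
c=env.get_calibration("top"); d=np.load("top0.npy")
for n,u,v,z in [("stubL",248,270,.042),("stubR",320,260,.042),("knob",292,263,.099),("cup",305,213,.028),("refl",258,220,.013),("pad",274,319,.02),("spanT",327,284,.005),("spanB",326,335,.005),("b1a",168,241,.016),("b1b",215,225,.016),("b2a",199,290,.016),("b2b",215,333,.016)]:
    print(n,ray(c,u,v,z),"depth z",(np.array(c["pose"])[:3,3]+ (ray(c,u,v,z)-np.array(c["pose"])[:3,3])/np.dot(ray(c,u,v,z)-np.array(c["pose"])[:3,3],np.array(c["pose"])[:3,2])*d[v,u])[2])
w=env.get_calibration("wrist"); s=env.get_state()
from scipy.spatial.transform import Rotation as R
q=s["orientation"]; T=R.from_quat([q[1],q[2],q[3],q[0]]).as_matrix()
print("tool R\n",T); print("cam in tool", T.T@(np.array(w["pose"])[:3,3]-s["tcp_pos"]), "\n",T.T@np.array(w["pose"])[:3,:3], w["fx"],w["cx"],w["cy"])
E
python3 -c "
import cv2;p=cv2.imread('pics/top0.png')[190:350,150:350];cv2.imwrite('pics/crop1.png',cv2.resize(p,(750,600),interpolation=cv2.INTER_CUBIC))"
```

```text
stubL [0.497  0.1437 0.042 ] depth z 0.05350976890159642
stubR [ 0.5159 -0.0147  0.042 ] depth z -0.0016648020370857441
knob [0.5063 0.0439 0.099 ] depth z 0.09647096506014352
cup [0.6241 0.017  0.028 ] depth z 0.0030614127669754687
refl [0.6127 0.1251 0.013 ] depth z 0.014755786240194801
pad [0.3887 0.0897 0.02  ] depth z 0.010472094277006683
spanT [ 0.4639 -0.0297  0.005 ] depth z 0.005681338743020126
spanB [ 0.3503 -0.0249  0.005 ] depth z -0.0009396548011078032
b1a [0.5679 0.3285 0.016 ] depth z 0.02465724272705394
b1b [0.6025 0.2225 0.016 ] depth z 0.01730399283881079
b2a [0.456  0.2572 0.016 ] depth z 0.019868667224484327
b2b [0.3606 0.2208 0.016 ] depth z 0.020362143827273638
tool R
 [[ 0.8934  0.4492 -0.0005]
 [ 0.4492 -0.8934  0.0016]
 [ 0.0002 -0.0016 -1.    ]]
cam in tool [ 0.0851 -0.0003 -0.1258] 
 [[ 0.0003 -0.9444 -0.3288]
 [ 1.      0.0001  0.0006]
 [-0.0005 -0.3288  0.9444]] 411.0835281852443 317.50926414345787 239.83210873973724
```

View pics/crop1.png

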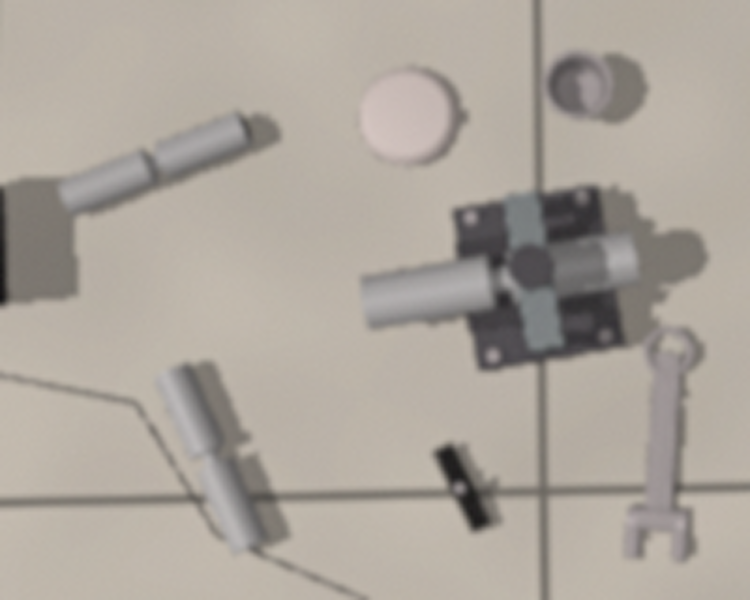

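The crop confirms it: the cradle bar's waist, at crop (505,283), sits left of the knob at (531,267). Next I move above it with the fingers shut and the tool aligned.

>>> arm_command(
  moves=[
    [1,40,-40,0,0.03],
    [1,80,-80,0,0.06],
    [1,120,-120,0,0.1],
    [1,160,-160,0,0.13],
    [1,200,-200,0,0.16],
    [1,240,-240,0,0.2],
    [1,280,-280,0,0.23],
    [1,320,-320,0,0.26],
    [1,360,-360,0,0.29],
    [1,400,-400,0,0.32],
    [1,430,-430,0,0.335],
    [1,456,-457,0,0.347],
  ],
  squeeze=40,
)

```text
clock: 1.3
tcp_pos: [0.4464, 0.0581, 0.2482]
orientation: [0.0, 0.998, 0.059, 0.0]
wrist_force: [1.6, -1.8, -0.2]
finger_gap: -0.0003
```

>>> arm_command(
  moves=[
    [1,0,0,0,0],
    [1,0,0,0,0],
    [1,0,0,0,0],
    [1,0,0,0,0],
  ],
)

```text
clock: 1.7
tcp_pos: [0.4461, 0.0546, 0.2482]
orientation: [0.0, 0.998, 0.058, -0.0]
wrist_force: [0.5, -1.3, -0.2]
finger_gap: 0.0004
```

Run:
```python
from h import *
s=env.get_state(); c=env.get_calibration("wrist")
p,d=env.read_camera("wrist"); cv2.imwrite("pics/w1.png",p); np.savez("w1.npz",d=d,pose=c["pose"])
print(s["clock"],s["tcp_pos"],s["orientation"],s["finger_gap"],s["wrist_force"],c["fy"])
```

```text
1.7 [0.4461 0.0546 0.2482] [ 0.0001  0.9983  0.0581 -0.0002] 0.00035247839560855854 [ 0.5225 -1.2717 -0.1648] 411.0835281852443
```

View pics/w1.png

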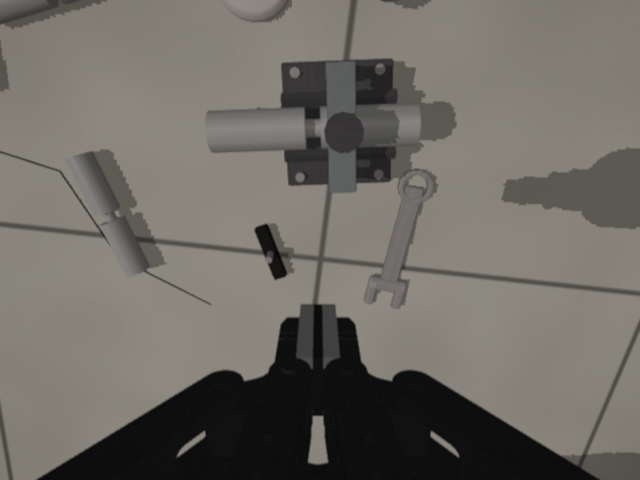

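The view shows the stub from (207,132) to (419,123), with the waist at about column 313. The knob is at (343,132) and the bridge spans columns 328-357.

```bash
cat >> h.py <<'E'
def hmap(d,P,c):
    v,u=np.mgrid[0:480,0:640]
    q=np.stack([(u-c["cx"])/c["fx"],(v-c["cy"])/c["fy"],np.ones_like(u)],-1)*d[...,None]
    return q@P[:3,:3].T+P[:3,3]
E
python3 - <<'E'
from h import *
c=env.get_calibration("wrist"); f=np.load("w1.npz"); d=f["d"];P=f["pose"]; c["pose"]=P
W=hmap(d,P,c); H=W[...,2]
g=cv2.cvtColor(cv2.imread("pics/w1.png"),cv2.COLOR_BGR2GRAY)
print("gray row125",g[125,195:225],g[120,408:430]); print("waist",g[115,298:328])
roi=np.zeros_like(g);roi[50:200,180:450]=1
kn=((H>.09)&(H<.11)&(roi>0)).astype(np.uint8)
m=cv2.moments(kn,True); 
k=cv2.findContours(kn,0,2)[0]; k=max(k,key=cv2.contourArea); (u,v),r=cv2.minEnclosingCircle(k)
print("knob px",u,v,r,m['m00'],ray(c,u,v,.099), "mom",ray(c,m['m10']/m['m00'],m['m01']/m['m00'],.099),"diam",2*r/c["fx"]*d[int(v),int(u)],"z",H[int(v),int(u)])
st=(H>.025)&(H<.065)&(roi>0)
L=st.copy();L[:,265:]=0
for nm,cols in (("L",range(212,280,10)),("R",range(397,418,4))):
    for cc in cols:
        col=np.where(st[:,cc])[0]; print(nm,cc,col.min(),col.max(),H[col,cc].max().round(4),ray(c,cc,(col.min()+col.max())/2,.042)[:2])
for vv in (118,125,132,140):
    x=np.where(st[vv])[0]; print(vv,x.min(),x.max(),ray(c,x.min()-.5,vv,.05)[:2],ray(c,x.max()+.5,vv,.05)[:2])
E
```

```text
gray row125 [136 136 135 136 136 136 136 135 135 134 130 128 127 127 128 127 127 127
 128 128 128 128 128 128 128 128 128 129 129 128] [129 130 130 130 130 129 130 130 130 130 131 129 119  96  88  88  88  89
  89  89  89  89]
waist [114 114 114 115 114 110  84  50  32  30  31  29  28  31  30  31  29  30
  28  28  27  50  89 110 113 112 112 112 108  92]
knob px 343.5 132.07894897460938 20.423086166381836 1257.0 [0.5109 0.0454 0.099 ] mom [0.511  0.0454 0.099 ] diam 0.026622808 z 0.09779672623778068
L 212 110 152 0.0587 [0.4957 0.1437]
L 222 110 151 0.0591 [0.497  0.1359]
L 232 110 151 0.0589 [0.4979 0.1282]
L 242 109 151 0.0596 [0.4992 0.1204]
L 252 109 150 0.0588 [0.5004 0.1127]
L 262 108 150 0.059 [0.5017 0.1049]
L 272 108 149 0.0592 [0.503  0.0972]
R 397 93 145 0.0593 [0.5214 0.0015]
R 401 103 145 0.0591 [ 0.5181 -0.0023]
R 405 103 145 0.0589 [ 0.5184 -0.0054]
R 409 103 144 0.0605 [ 0.5192 -0.0084]
R 413 103 144 0.0594 [ 0.5195 -0.0115]
R 417 104 142 0.0593 [ 0.5203 -0.0145]
118 205 420 [0.5054 0.1477] [ 0.5244 -0.0145]
125 205 420 [0.5003 0.1476] [ 0.5194 -0.0155]
132 206 419 [0.4952 0.1467] [ 0.5142 -0.0158]
140 207 418 [0.4893 0.1458] [ 0.5083 -0.0162]
```

Measured: mark at (0.511, 0.0454), V axis about 8.9° off, bar length 162 mm (given 160), stub about 20.6 mm too far left. I go down beyond the left end.

>>> arm_command(
  moves=[
    [1,20,-40,0,-0.02],
    [1,40,-80,0,-0.039],
    [1,58,-118,0,-0.039],
    [1,58,-118,30,-0.039],
    [1,58,-118,70,-0.039],
    [1,58,-118,110,-0.039],
    [1,58,-118,150,-0.039],
    [1,58,-118,180,-0.039],
    [1,58,-118,195,-0.039],
    [1,58,-118,201,-0.039],
    [1,58,-118,201,-0.039],
    [1,58,-118,201,-0.039],
  ],
)

```text
clock: 2.95
tcp_pos: [0.4929, 0.1688, 0.0483]
orientation: [-0.004, 0.996, 0.086, 0.0]
wrist_force: [0.5, -1.0, 0.5]
finger_gap: -0.0001
```

Run:
```python
from h import *
s=env.get_state(); c=env.get_calibration("wrist")
p,d=env.read_camera("wrist"); cv2.imwrite("pics/w2.png",p); np.savez("w2.npz",d=d,pose=c["pose"])
print(s["clock"],s["tcp_pos"],s["orientation"],s["wrist_force"])
```

```text
2.95 [0.4929 0.1688 0.0483] [-0.0043  0.9963  0.086   0.0004] [ 0.476  -0.9971  0.5291]
```

View pics/w2.png

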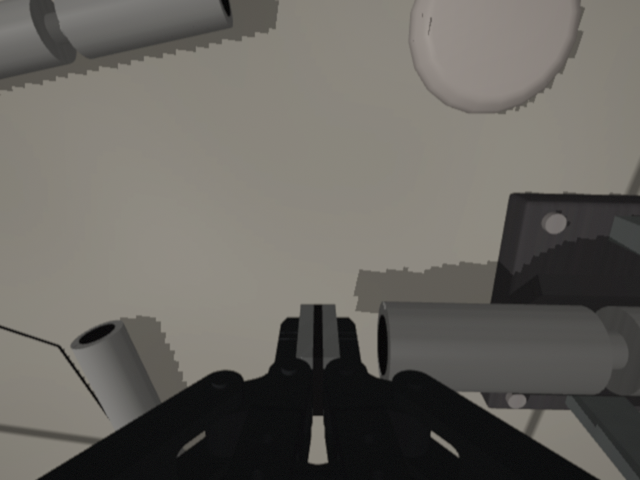

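The stub's left face shows at (378,340), and the shut fingertips at (300-337, 305) are level with it. I push slowly to the tool's +y.

>>> arm_command(
  moves=[
    [1,0,1.5,0,0],
    [1,0,3,0,0],
    [1,0,4.5,0,0],
    [1,0,6,0,0],
    [1,0,7.5,0,0],
    [1,0,9,0,0],
    [1,0,10.5,0,0],
    [1,0,12,0,0],
    [1,0,13.5,0,0],
    [1,0,15,0,0],
    [1,0,16.5,0,0],
    [1,0,18,0,0],
  ],
)

```text
clock: 4.2
tcp_pos: [0.4949, 0.1516, 0.0471]
orientation: [-0.004, 0.996, 0.087, -0.0]
wrist_force: [0.5, 2.8, 1.3]
finger_gap: -0.0
```

```bash
cat >> h.py <<'E'
M=np.array([.511,.0454]); e=np.array([-.155,.988])
def look(n):
    s=env.get_state(); c=env.get_calibration("wrist"); p,d=env.read_camera("wrist"); cv2.imwrite(f"pics/{n}.png",p); np.savez(f"{n}.npz",d=d,pose=c["pose"])
    t=s["tcp_pos"]; q=t[:2]-M
    print(s["clock"],t,s["orientation"],"F",s["wrist_force"],"s",q@e,"lat",q@[.988,.155])
    return p,d,c,hmap(d,np.array(c["pose"]),c)
E
python3 - <<'E'
from h import *
p,d,c,W=look("w3"); H=W[...,2]
q=W[...,:2]-M; S=q@e; l=q@[.988,.155]
m=(abs(l)<.006)&(H>.045)&(H<.07)&(S<.11)&(S>.015)
u=np.where(m.any(0))[0]; print("cols",u.min(),u.max(),"S max",S[m].max(),np.percentile(S[m],[90,99]))
w=(abs(l)<.004)&(S<.06)&(S>-.03)&(d>0)
for b in np.arange(-.03,.06,.002):
    k=w&(S>=b)&(S<b+.002)
    if k.sum()>3: print(round(b*1000),k.sum(),np.median(H[k]).round(4),end=" | ")
E
```

```text
4.2 [0.4949 0.1516 0.0471] [-0.0044  0.9962  0.0867 -0.0005] F [0.4695 2.8205 1.2521] s 0.10740885655465086 lat 0.000541183472051627
cols 313 584 S max 0.10897363197555439 [0.0876 0.1085]
0 21 0.0575 | 2 116 0.0579 | 4 129 0.0579 | 6 469 0.0545 | 8 350 0.055 | 10 256 0.05 | 12 82 0.0488 | 14 10 0.0496 | 18 22 0.0574 | 20 111 0.0579 | 22 123 0.0579 | 24 128 0.058 | 26 131 0.0579 | 28 117 0.058 | 30 131 0.0579 | 32 125 0.0579 | 34 128 0.0578 | 36 123 0.058 | 38 130 0.0578 | 40 116 0.058 | 42 130 0.058 | 44 266 0.0106 | 46 193 0.0575 | 48 191 0.0575 | 50 182 0.0575 | 52 184 0.0575 | 54 191 0.0576 | 56 196 0.0576 | 58 191 0.0576 |
```

In contact (about 3.8 N). The waist spans s≈+6 to +18, so the middle is at about +12. 17 mm more.

>>> arm_command(
  moves=[
    [1,0,1.5,0,0],
    [1,0,3,0,0],
    [1,0,4.5,0,0],
    [1,0,6,0,0],
    [1,0,7.5,0,0],
    [1,0,9,0,0],
    [1,0,10.5,0,0],
    [1,0,12,0,0],
    [1,0,13.5,0,0],
    [1,0,15,0,0],
    [1,0,16,0,0],
    [1,0,17,0,0],
  ],
)

```text
clock: 5.45
tcp_pos: [0.4979, 0.1348, 0.047]
orientation: [-0.004, 0.996, 0.087, -0.0]
wrist_force: [-2.1, 5.6, 2.2]
finger_gap: 0.0001
```

>>> arm_command(
  moves=[
    [1,0,0,0,0],
    [1,0,0,0,0],
  ],
)

```text
clock: 5.65
tcp_pos: [0.498, 0.1346, 0.047]
orientation: [-0.004, 0.996, 0.087, -0.0]
wrist_force: [-1.9, 3.4, 2.7]
finger_gap: 0.0
```

```bash
cat >> h.py <<'E'
def prof(d,W,a=-30,b=40):
    H=W[...,2];q=W[...,:2]-M; S=q@e; l=q@[.988,.155]
    w=(abs(l)<.004)&(d>0)
    for x in range(a,b):
        k=w&(S>=x/1000)&(S<(x+1)/1000)
        if k.sum()>3: print(x,k.sum(),(np.median(H[k])*1000).round(1),end=" | ")
    print()
E
python3 - <<'E'
from h import *
p,d,c,W=look("w4"); prof(d,W,-25,40)
E
```

```text
5.65 [0.498  0.1346 0.047 ] [-0.004   0.9962  0.0865 -0.0003] F [-1.869   3.3676  2.7463] s 0.09018142406523211 lat 0.0009881402130085142
-10 9 33.9 | -5 15 48.3 | -4 40 73.2 | -3 20 74.2 | -2 29 74.8 | -1 33 76.1 | 0 60 76.9 | 1 95 77.4 | 2 150 76.9 | 3 296 76.1 | 4 189 74.3 | 5 146 73.4 | 6 138 73.3 | 7 128 65.8 | 8 136 73.2 | 9 354 70.5 | 10 265 70.5 | 11 218 89.7 | 12 621 91.6 | 13 205 91.8 | 14 63 57.9 | 15 58 58.0 | 16 71 57.9 | 17 53 58.1 | 18 69 57.9 | 19 52 57.8 | 20 65 58.0 | 21 60 57.8 | 22 59 58.0 | 23 70 57.9 | 24 65 57.8 | 25 57 57.9 | 26 60 58.0 | 27 57 58.0 | 28 69 57.9 | 29 62 58.0 | 30 67 57.8 | 31 61 57.9 | 32 61 57.9 | 33 53 57.9 | 34 68 57.9 | 35 62 57.9 | 36 62 57.9 | 37 61 57.9 | 38 59 57.8 | 39 62 58.0 |
```

View pics/w4.png

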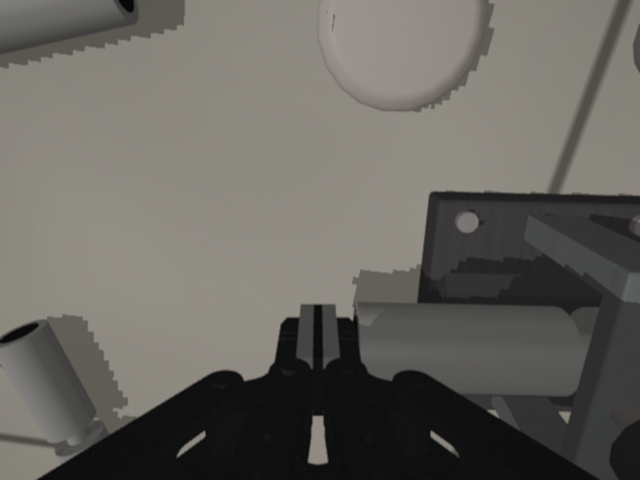

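The fingers rest on the left end, face at col 358, with the waist now hidden under the bridge. I estimate the middle at −5.2 mm. I back off, rise and check from above.

>>> arm_command(
  moves=[
    [1,0,-3,0,0],
    [1,0,-8,0,0],
    [1,0,-8,-40,0],
    [1,0,-8,-90,0],
    [1,-20,10,-140,0],
    [1,-40,40,-180,0],
    [1,-55,75,-200,0],
    [1,-60,95,-200,0],
    [1,-60,95,-200,0],
    [1,-60,95,-200,0],
  ],
)

```text
clock: 6.7
tcp_pos: [0.4555, 0.029, 0.246]
orientation: [-0.004, 0.996, 0.086, -0.0]
wrist_force: [0.0, -0.0, 0.2]
finger_gap: -0.0002
```

```bash
cat >> h.py <<'E'
def measure(p,d,c,W):
    H=W[...,2];q=W[...,:2]-M; S=q@e; l=q@[.988,.155]
    near=(abs(S)<.12)&(abs(l)<.06)
    kn=(near&(H>.083)&(H<.108)).astype(np.uint8)
    k=max(cv2.findContours(kn,0,2)[0],key=cv2.contourArea); (u,v),r=cv2.minEnclosingCircle(k)
    K=ray(c,u,v,np.median(H[kn>0]))
    print("knob",u,v,r,K,"s",(K[:2]-M)@e,"lat",(K[:2]-M)@[.988,.155])
    B=near&(H>.069)&(H<.08)&(abs(l)>.022)&(abs(l)<.04); print("bridge s",np.percentile(S[B],[1,50,99]),"H",np.median(H[B]))
    t=(abs(l)<.006)&(H>.052)&(H<.063); 
    print("bar top s",np.percentile(S[t],[.3,99.7]),S[t].min(),S[t].max())
    g=cv2.cvtColor(p,cv2.COLOR_BGR2GRAY)
E
python3 - <<'E'
from h import *
x=look("w5"); measure(*x); prof(x[1],x[3],-25,25)
c=env.get_calibration("wrist"); f=np.load("w1.npz"); c["pose"]=f["pose"]
print("w1:"); measure(cv2.imread("pics/w1.png"),f["d"],c,hmap(f["d"],f["pose"],c))
p=x[0]; cv2.imwrite("pics/w5c.png",cv2.resize(p[40:220,180:460],(800,514),interpolation=cv2.INTER_CUBIC))
E
```

```text
6.7 [0.4555 0.029  0.246 ] [-0.0041  0.9963  0.0858 -0.0004] F [ 0.0481 -0.0269  0.2307] s -0.0076407838270285446 lat -0.0573688036837699
knob 309.5 141.35000610351562 20.40531349182129 [0.5112 0.0453 0.0991] s -9.654016186478658e-05 lat 0.00020063260697168994
bridge s [-0.0098 -0.0001  0.0094] H 0.0741188692093232
bar top s [-0.0831  0.0763] -0.08356402178763897 0.07662835708786879
-25 14 57.6 | -24 19 58.0 | -23 12 58.2 | -22 14 58.2 | -21 21 57.9 | -20 11 57.5 | -19 14 57.6 | -18 19 57.9 | -17 11 57.8 | -16 17 57.8 | -15 16 57.4 | -14 8 58.4 | -13 22 99.0 | -12 15 99.1 | -11 26 99.1 | -10 13 99.2 | -9 26 99.1 | -8 13 99.2 | -7 26 99.1 | -6 16 99.6 | -5 23 99.3 | -4 20 98.8 | -3 17 99.0 | -2 24 98.9 | -1 12 99.0 | 0 25 99.0 | 1 11 99.3 | 2 24 99.3 | 3 12 99.1 | 4 24 99.0 | 5 13 99.6 | 6 23 99.0 | 7 16 99.1 | 8 20 98.9 | 9 23 99.0 | 10 14 99.0 | 11 24 99.4 | 14 7 57.6 | 15 9 57.4 | 16 18 57.9 | 17 16 57.2 | 18 12 57.4 | 19 22 58.2 | 20 12 57.9 | 21 12 57.7 | 22 21 57.6 | 23 11 57.7 | 24 11 57.4 | 
w1:
knob 343.5 132.07894897460938 20.423086166381836 [0.5109 0.0454 0.0991] s 2.1300401615039015e-05 lat -9.431177066815196e-05
bridge s [-0.0099  0.0001  0.0097] H 0.07411629442376588
bar top s [-0.0591  0.1004] -0.05959397606162816 0.10078315025225021
```

View pics/w5.png

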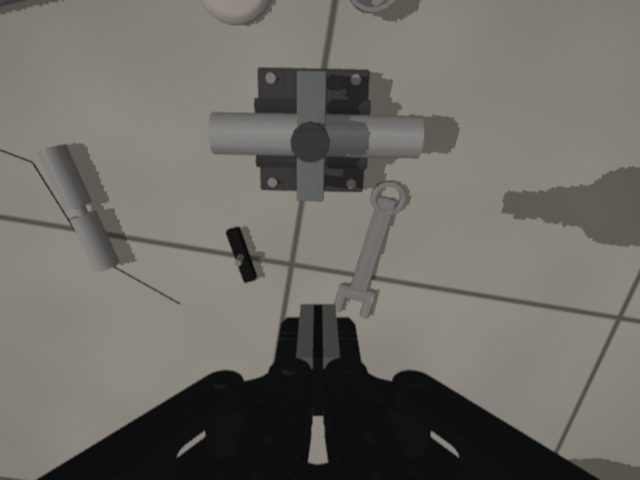

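From above, knob and bridge both give the mark at s≈−0.1 mm. The bar runs −83.3 to +76.4, so its middle is only −3.45 mm past. That margin is too thin, so I go back and tap another 1.7 mm.

>>> arm_command(
  moves=[
    [1,30,-35,0,0],
    [1,60,-75,0,0],
    [1,60,-105,0,0],
    [1,60,-105,40,0],
    [1,60,-105,85,0],
    [1,60,-105,130,0],
    [1,60,-105,170,0],
    [1,60,-105,192,0],
    [1,60,-104,200,0],
    [1,60,-102,200,0],
    [1,60,-100,200,0],
    [1,60,-98.5,200,0],
  ],
)

```text
clock: 7.95
tcp_pos: [0.4987, 0.1384, 0.0485]
orientation: [-0.004, 0.996, 0.087, 0.001]
wrist_force: [0.2, -0.7, 0.1]
finger_gap: -0.0002
```

>>> arm_command(
  moves=[
    [1,0,1,0,0],
    [1,0,2,0,0],
    [1,0,3,0,0],
    [1,0,4,0,0],
    [1,0,5,0,0],
    [1,0,5.2,0,0],
    [1,0,5.2,0,0],
    [1,0,5.2,0,0],
  ],
)

```text
clock: 8.75
tcp_pos: [0.4984, 0.1339, 0.0473]
orientation: [-0.005, 0.996, 0.087, -0.0]
wrist_force: [-1.6, 4.9, 3.7]
finger_gap: -0.0002
```

Run:
```python
from h import *
s=env.get_state(); q=s["tcp_pos"][:2]-M; print(s["tcp_pos"],q@e,s["wrist_force"])
```

```text
[0.4984 0.1339 0.0473] 0.08939644770135341 [-1.6467  4.9184  3.7079]
```

>>> arm_command(
  moves=[
    [1,0,0.5,0,0],
    [1,0,1,0,0],
    [1,0,1.2,0,0],
    [1,0,1.2,0,0],
    [1,0,1.2,0,0],
  ],
)

```text
clock: 9.25
tcp_pos: [0.4985, 0.1329, 0.0474]
orientation: [-0.005, 0.996, 0.087, -0.0]
wrist_force: [-1.8, 5.1, 4.6]
finger_gap: -0.0002
```

>>> arm_command(
  moves=[
    [1,0,-3,0,0],
    [1,0,-8,0,0],
    [1,0,-8,-40,0],
    [1,0,-8,-90,0],
    [1,-20,10,-140,0],
    [1,-40,40,-180,0],
    [1,-55,75,-200,0],
    [1,-60,95,-200,0],
    [1,-60,95,-200,0],
    [1,-60,95,-200,0],
  ],
)

```text
clock: 10.25
tcp_pos: [0.4558, 0.0261, 0.2459]
orientation: [-0.004, 0.996, 0.086, -0.001]
wrist_force: [-0.6, 0.3, -1.4]
finger_gap: 0.0003
```

Run:
```python
from h import *
x=look("w6"); measure(*x)
```

```text
10.25 [0.4558 0.0261 0.2459] [-0.0042  0.9963  0.0858 -0.0006] F [-0.6075  0.3498 -1.443 ] s -0.01049979396953801 lat -0.057495460537810204
knob 305.77984619140625 141.32098388671875 20.510332107543945 [0.511  0.0449 0.0991] s -0.00046236270206000016 lat -2.3352764121162384e-05
bridge s [-0.0097 -0.0001  0.0095] H 0.07408758395080883
bar top s [-0.085   0.0742] -0.08540429383096451 0.07480944516320086
```

The middle is now about −5.2 mm, as wanted. Now to the right end.

>>> arm_command(
  moves=[
    [1,20,40,0,0],
    [1,40,75,0,0],
    [1,56,101,0,0],
    [1,56,101,0,0],
    [1,56,101,40,0],
    [1,56,101,85,0],
    [1,56,101,130,0],
    [1,56,101,170,0],
    [1,56,101,190,0],
    [1,56,101,199,0],
    [1,56,101,199,0],
    [1,56,101,199,0],
  ],
)

```text
clock: 11.5
tcp_pos: [0.529, -0.0613, 0.0471]
orientation: [-0.004, 0.996, 0.087, 0.0]
wrist_force: [0.2, -0.5, 1.0]
finger_gap: 0.0002
```

Run:
```python
from h import *
x=look("w7")
```

```text
11.5 [ 0.529  -0.0613  0.0471] [-0.004   0.9962  0.0871  0.0001] F [ 0.1982 -0.5484  0.9851] s -0.1082319201675173 lat 0.0012329871369821015
```

View pics/w7.png

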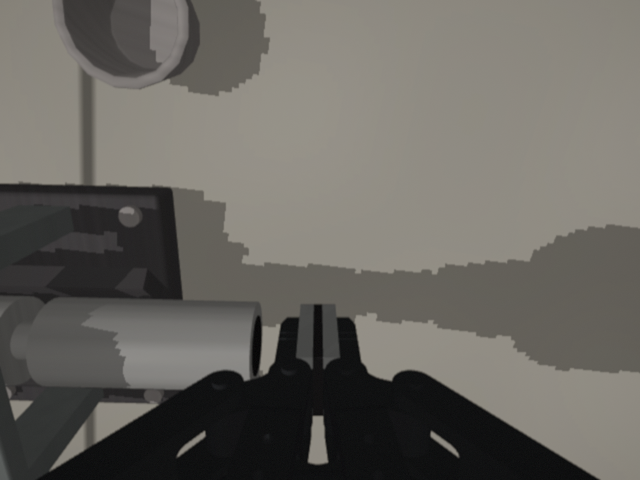

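The right face is at (258,345), level with the shut fingers (300-337). I push left slowly.

>>> arm_command(
  moves=[
    [1,0,-2,0,0],
    [1,0,-4,0,0],
    [1,0,-6,0,0],
    [1,0,-7.2,0,0],
    [1,0,-8.4,0,0],
    [1,0,-9.6,0,0],
    [1,0,-10.8,0,0],
    [1,0,-12,0,0],
    [1,0,-13,0,0],
    [1,0,-13,0,0],
  ],
)

```text
clock: 12.55
tcp_pos: [0.5262, -0.0491, 0.0464]
orientation: [-0.004, 0.996, 0.087, -0.0]
wrist_force: [-0.4, -2.4, 0.1]
finger_gap: -0.0
```

Run:
```python
from h import *
x=look("w8"); prof(x[1],x[3],-25,10)
```

```text
12.55 [ 0.5262 -0.0491  0.0464] [-0.0041  0.9962  0.0865 -0.0003] F [-0.3722 -2.4287  0.0897] s -0.09567605242184331 lat 0.00036455018469765387
-25 58 57.9 | -24 63 57.8 | -23 64 57.8 | -22 65 57.7 | -21 60 57.9 | -20 72 57.8 | -19 63 57.9 | -18 67 58.0 | -17 63 57.9 | -16 65 57.9 | -15 64 57.9 | -14 65 58.1 | -13 113 58.3 | -12 71 57.9 | -11 289 69.7 | -10 329 70.4 | -9 149 73.5 | -8 95 73.7 | -7 89 74.1 | -6 66 74.1 | -5 100 74.3 | -4 103 74.5 | -3 23 74.0 | -2 29 48.8 | -1 66 48.9 | 0 55 48.7 | 1 53 48.6 | 2 59 48.6 | 3 62 48.5 | 4 38 47.9 | 5 5 46.5 |
```

>>> arm_command(
  moves=[
    [1,0,-0.7,0,0],
    [1,0,-1.4,0,0],
    [1,0,-2,0,0],
    [1,0,-2,0,0],
    [1,0,-2,0,0],
  ],
)

```text
clock: 13.1
tcp_pos: [0.5258, -0.047, 0.0465]
orientation: [-0.004, 0.996, 0.087, -0.0]
wrist_force: [1.0, -1.6, 0.4]
finger_gap: -0.0002
```

Run:
```python
from h import *
x=look("w9"); prof(x[1],x[3],-6,12)
```

```text
13.1 [ 0.5258 -0.047   0.0465] [-0.0042  0.9962  0.0866 -0.0003] F [ 0.9816 -1.5601  0.3548] s -0.0935553094294642 lat 0.00029505077051140483
-6 113 73.9 | -5 143 75.0 | -4 179 76.1 | -3 73 74.7 | -2 25 74.1 | -1 6 73.6 | 0 30 48.8 | 1 57 48.8 | 2 52 48.5 | 3 56 48.5 | 4 11 48.2 | 6 8 34.6 | 7 4 32.4 |
```

>>> arm_command(
  moves=[
    [1,0,3,0,0],
    [1,0,8,0,0],
    [1,0,8,-40,0],
    [1,0,8,-90,0],
    [1,-20,-10,-140,0],
    [1,-40,-40,-180,0],
    [1,-55,-75,-200,0],
    [1,-57,-85,-200,0],
    [1,-57,-85,-200,0],
    [1,-57,-85,-200,0],
  ],
)

```text
clock: 14.15
tcp_pos: [0.4553, 0.0249, 0.2461]
orientation: [-0.004, 0.996, 0.087, -0.001]
wrist_force: [0.4, -0.0, -0.1]
finger_gap: -0.0001
```

Run:
```python
from h import *
x=look("w10"); measure(*x)
```

```text
14.15 [0.4553 0.0249 0.2461] [-0.0041  0.9962  0.0868 -0.0009] F [ 0.3913 -0.0123 -0.1231] s -0.01161916006152179 lat -0.05822158156963303
knob 303.978271484375 139.8913116455078 20.50702667236328 [0.5111 0.0451 0.0991] s -0.0003269830784362785 lat 4.741057154326198e-05
bridge s [-0.01    0.0001  0.0099] H 0.07409391097702128
bar top s [-0.0793  0.08  ] -0.0794038217449398 0.08073003988669669
```

Centred to about +0.4 mm. Now over the plunger.

>>> arm_command(
  moves=[
    [1,30,-5,0,0],
    [1,58,-10.5,0,0],
    [1,58,-10.5,0,0],
    [1,58,-10.5,40,0],
    [1,58,-10.5,80,0],
    [1,58,-10.5,105,0],
    [1,58,-10.5,118,0],
    [1,58,-10.5,122,0],
    [1,58,-10.5,123,0],
    [1,58,-10.5,123,0],
  ],
)

```text
clock: 15.2
tcp_pos: [0.5107, 0.046, 0.1245]
orientation: [-0.004, 0.996, 0.086, -0.0]
wrist_force: [0.4, 0.7, -0.6]
finger_gap: -0.0
```

Run:
```python
from h import *
x=look("w11")
```

```text
15.2 [0.5107 0.046  0.1245] [-0.0041  0.9963  0.0862 -0.0003] F [ 0.4368  0.7311 -0.5913] s 0.0006841690745219252 lat -0.00021523662448771818
```

View pics/w11.png

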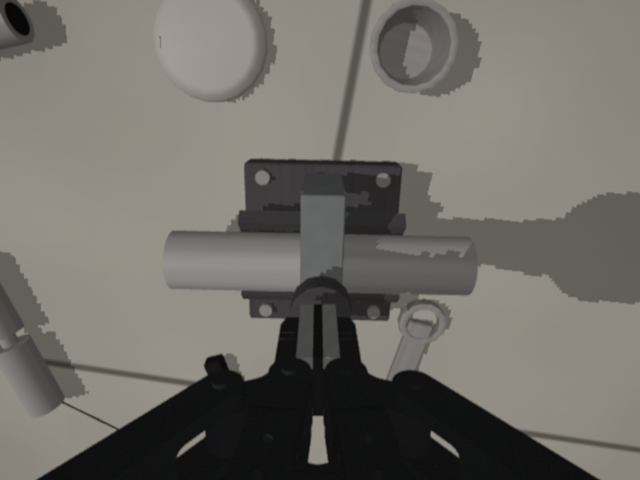

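The fingertips at (318,305) stand over the knob, which is centred at about (320,300). I press slowly.

>>> arm_command(
  moves=[
    [1,0,0,2,0],
    [1,0,0,4,0],
    [1,0,0,6,0],
    [1,0,0,7,0],
    [1,0,0,8,0],
    [1,0,0,9,0],
    [1,0,0,10,0],
    [1,0,0,10.5,0],
    [1,0,0,11,0],
    [1,0,0,11,0],
  ],
)

```text
clock: 16.25
tcp_pos: [0.5103, 0.0467, 0.1132]
orientation: [-0.004, 0.996, 0.087, -0.0]
wrist_force: [-0.6, -0.4, 1.9]
finger_gap: -0.0
```

>>> arm_command(
  moves=[
    [1,0,0,0.5,0],
    [1,0,0,1,0],
    [1,0,0,1.5,0],
    [1,0,0,2,0],
    [1,0,0,2,0],
  ],
)

```text
clock: 16.75
tcp_pos: [0.5103, 0.0467, 0.1111]
orientation: [-0.004, 0.996, 0.087, -0.0]
wrist_force: [-0.4, 0.0, 1.7]
finger_gap: 0.0001
```

>>> arm_command(
  moves=[
    [1,0,0,0.5,0],
    [1,0,0,1,0],
    [1,0,0,1.5,0],
    [1,0,0,2,0],
    [1,0,0,2,0],
  ],
)

```text
clock: 17.25
tcp_pos: [0.5103, 0.0466, 0.1091]
orientation: [-0.004, 0.996, 0.087, -0.0]
wrist_force: [0.3, 0.2, 1.5]
finger_gap: 0.0002
```

>>> arm_command(
  moves=[
    [1,0,0,0.5,0],
    [1,0,0,1,0],
    [1,0,0,1.5,0],
    [1,0,0,2,0],
    [1,0,0,2,0],
  ],
)

```text
clock: 17.75
tcp_pos: [0.5103, 0.0467, 0.1071]
orientation: [-0.004, 0.996, 0.087, -0.0]
wrist_force: [-1.3, -0.1, 1.7]
finger_gap: 0.0004
```

>>> arm_command(
  moves=[
    [1,0,0,0.5,0],
    [1,0,0,1,0],
    [1,0,0,1,0],
  ],
)

```text
clock: 18.05
tcp_pos: [0.5103, 0.0467, 0.1062]
orientation: [-0.004, 0.996, 0.087, -0.0]
wrist_force: [0.0, -0.1, 1.0]
finger_gap: 0.0001
```

>>> arm_command(
  moves=[
    [1,0,0,0.4,0],
    [1,0,0,0.8,0],
    [1,0,0,0.8,0],
  ],
)

```text
clock: 18.35
tcp_pos: [0.5103, 0.0467, 0.1054]
orientation: [-0.004, 0.996, 0.087, -0.0]
wrist_force: [-1.4, -0.5, 0.9]
finger_gap: 0.0002
```

>>> arm_command(
  moves=[
    [1,0,0,0.3,0],
    [1,0,0,0.5,0],
    [1,0,0,0.5,0],
  ],
)

```text
clock: 18.65
tcp_pos: [0.5103, 0.0467, 0.1049]
orientation: [-0.004, 0.996, 0.087, -0.0]
wrist_force: [-0.2, -1.0, 2.5]
finger_gap: -0.0001
```

>>> arm_command(
  moves=[
    [1,0,0,0.3,0],
    [1,0,0,0.3,0],
  ],
)

```text
clock: 18.85
tcp_pos: [0.5103, 0.0467, 0.1046]
orientation: [-0.004, 0.996, 0.087, -0.0]
wrist_force: [-0.6, -0.5, 2.0]
finger_gap: -0.0
```

>>> arm_command(
  moves=[
    [1,0,0,0.3,0],
    [1,0,0,0.3,0],
  ],
)

```text
clock: 19.05
tcp_pos: [0.5104, 0.0467, 0.1046]
orientation: [-0.004, 0.996, 0.087, -0.0]
wrist_force: [-2.3, -1.5, 4.8]
finger_gap: 0.0001
```

At its stop: TCP 0.1046 against the computed 0.1045, and the force has risen to about 5 N. I let go, rise and check.

>>> arm_command(
  moves=[
    [1,0,0,-3,0],
    [1,0,0,-10,0],
    [1,0,0,-50,0],
    [1,0,0,-95,0],
    [1,-30,0,-135,0],
    [1,-58,10,-141,0],
    [1,-58,10,-141,0],
    [1,-58,10,-141,0],
  ],
)

```text
clock: 19.85
tcp_pos: [0.4553, 0.0256, 0.2458]
orientation: [-0.004, 0.996, 0.086, 0.001]
wrist_force: [-0.8, 0.6, 0.4]
finger_gap: 0.0005
```

Run:
```python
from h import *
x=look("w12"); measure(*x); H=x[3][...,2]; q=x[3][...,:2]-M
print("knob z",np.median(H[(np.hypot(q[...,0],q[...,1])<.009)]))
```

```text
19.85 [0.4553 0.0256 0.2458] [-0.0042  0.9963  0.0862  0.0005] F [-0.8253  0.6041  0.4374] s -0.01092642106468891 lat -0.05808652513031852
knob 305.2642822265625 139.3249969482422 19.402889251708984 [0.5109 0.0452 0.0876] s -0.0001787044847583123 lat -9.975423262939014e-05
bridge s [-0.01    0.      0.0098] H 0.07408021486215835
bar top s [-0.079  0.08 ] -0.07946312077254641 0.08061424027586289
knob z 0.08768344646954734
```

View pics/w12.png

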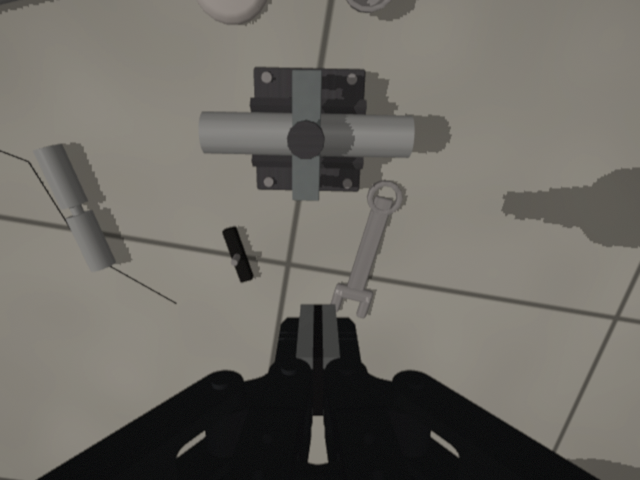

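The knob at (305,139) is now 87.6 mm high (home is 87.5), the stub is centred to about 0.5 mm, and the bystanders in view look unmoved. I hand it in.

```bash
python3 -c "
from workcell import env
print(env.hand_in())"
```

```text
the job is handed in; nothing more can be done
None
```

The stub is centred in the V-cradle with the plunger fully home in its waist, and I handed the job in at about 20 s of the 51 s allowed. `hand_in` reported no verdict.

- **Tap from the left:** The first tap left the middle only about 3.5 mm past the mark, which was too close to the 3 mm limit. I went back and tapped it on to about 5.2 mm.
- **Tap from the right:** This brought the middle back to within about 0.5 mm of the mark.
- **Plunger:** I pressed it slowly to its stop, where the wrist read about 5 N, then lifted clear.

**Last checks:** The final look from above put the knob top at 87.6 mm (home is 87.5 mm) and the bar at −79.0 to +80.0 mm about the mark. The wrist force I read between moves never went above about 7 N. I saw no movement in the bystanders in view, but I judged that by eye and did not measure it.

**Disagreement:** A close-up reading of the waist during the left tap differed by about 1.8 mm from the view from above. I used the view from above, where the knob, the bridge and the bar length all agreed.

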